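# Rock the seesaw gate and feed the steel balls down the other chute

### The job

The seesaw gate of the ball feeder is tipped towards the wrong tray. With a fingertip press down the orange tab at its raised end until the gate rocks over its pivot and rests on the other side, then press the red feed-stop pad fully down, so that all three steel balls roll by themselves down the other chute into the tray that the gate was not feeding. Do not touch the balls, and leave everything else on the bench where it is.

Things in the scene. Friction and masses are not known exactly. Their poses are not given: they have to be found in the camera images.
- feeder: the ball feeder, fixed to the bench. Origin on the bench below the gate's pivot; z up; y runs along the seesaw towards the blue tray, x away from the robot along the feed lane. Spans x -65 to 220, y -310 to 310 mm. Fixed chutes (44 mm wide, below 80 mm high) run out under both gate ends, y = +-100 to +-196 mm, into the trays
- pivot (a point): the gate's pivot, 100 mm high. The gate is a white trough 240 mm long, 38 mm wide, turning about feeder x. A brass weight (32 mm wide, top 66 mm above the pivot when level) stands over the pivot at feeder x = -34 mm: the gate is over-centre, so once pressed past level it falls by itself onto the side pressed, and stays
- lane (a point): lower end of the feed lane's floor, 112 mm high. The lane is an aluminium trough 32 mm wide with 16 mm walls, on feeder y = 0, rising from here along feeder +x at 0.2 rad for 190 mm (floor 150 mm high at the far end); it drops the balls onto the middle of the gate
- gate (a joint): tilt of the seesaw gate, rad, -0.28 to 0.28 (it rests at either end): positive = blue-tray end raised, balls would roll to the yellow tray; negative = yellow-tray end raised, balls would roll to the blue tray. Under 1 N on a tab rocks it. At the very start it may still be settling for half a second
- tab_blue (a point): centre of the top face of the orange finger tab (40 mm along the seesaw, 46 mm across, 4 mm thick) at the gate's blue-tray end, 45 mm to the robot's side of the trough's middle line (feeder -x) and 100 mm from the pivot; about 128 mm high when raised, 72 mm when lowered, 100 mm when level; moves with the gate
- tab_yellow (a point): centre of the top face of the same kind of orange tab at the gate's yellow-tray end; moves with the gate
- stop (a joint): travel of the red feed stop, m: 0 = up (its blade stands in the lane and holds the balls back), 0.017 = fully down (lane open); below about 0.013 the balls stay held. It stays where it is left; about 2 N moves it
- stop_pad (a point): centre of the top face of the red feed-stop pad (40 x 40 mm), beside the feed lane on its blue-tray side, at feeder x = 66, y = 60 mm, 155 mm high when up and 138 mm when fully down; pressed straight down
- ball0_center (a point): centre of the first steel ball (20 mm diameter), next to the stop
- ball1_center (a point): centre of the second steel ball (20 mm diameter)
- ball2_center (a point): centre of the third steel ball (20 mm diameter)
- blue_tray (a point): blue tray: a point 10 mm above the middle of its floor; the tray is 110 mm along feeder x, 120 mm along y, walls 45 mm high (26 mm below the chute)
- yellow_tray (a point): yellow tray, the same, at the other end
- satellite: bystander: small satellite of stacked circuit boards with black corner posts, 98 x 98 x 108 mm, origin at the centre of its underside
- tape: bystander: orange roll of tape lying flat, 84 mm across, 24 mm high, origin at the centre of its underside
- jar: bystander: jar, 48 mm across, 55 mm high, origin at the centre of its underside
- driver: bystander: screwdriver lying on the bench along its x axis, tip to +x
- heatsink: bystander: aluminium heat sink 50 x 40 x 24 mm, origin at the centre of its underside
- cup: bystander: white mug, 72 mm across, 85 mm high, origin at the centre of its underside

How it is judged:
By the outcome, as a careful person would: the job done as asked, in the order asked, and still so for the second after the job is handed in, with the robot touching nothing.
It also fails if it takes over 42 s, if anything falls off the work surface, if the arm or the gripper's body presses on something with over 40 N, if the wrist force passes 120 N, or if a joint passes its speed limit or range.

### The arm

A 6-joint arm with a two-finger parallel gripper is mounted at the origin on the work surface. World frame = base frame: x ahead of the robot, y to its left, z up, the work surface at z = 0. Lengths are in m, angles in rad, forces in N, time in s.
With the tool pointing down it reaches from about 0.225 to 0.875 m from the base axis. Payload 3.4 kg.
Tool frame: the origin (TCP) lies on the centre line of the jaws, within the pads' length; the fingertips stand 11 mm ahead of it and the grasp point (between the pads) lies 8 mm behind it (ctrl.tips_ahead is the distance from the TCP to the fingertips, in m); z points along the fingers, y is the direction in which the jaws open and shut (so a half turn about z gives the same grasp; the last joint's range is limited). The gripper opens to 85 mm and grips with 20 to 120 N. Pads are 22 mm wide; open, the fingers measure 114 mm over their backs; the gripper's body (76 mm by 85 mm) begins 54 mm behind the grasp point. The pads swing forward as they close: fully open they stand 13 mm farther back than shut.
Start: joints at [-1.437, 0.276, 1.505, -0, 1.361, -0.121], TCP at [0.145, -0.556, 0.242] pointing down, gripper open.
Joint ranges: [-2.89, 2.89], [-0.75, 2.08], [0.22, 2.7], [-1.18, 4.32], [0.11, 2.71], [-2.7, 2.7]. Speed limits (rad/s): [2.57, 2.57, 3.14, 3.14, 3.14, 3.14].

### API

Orientations are given as a 3x3 rotation matrix whose columns are the frame's x, y, z axes.
In Python, from rig import ctrl, vision gives the robot as it stands.
- The arm moves only by the tool carry_out, never from a script. Its argument "rows" is a list that holds one entry, the list of rows, each a list of 7 numbers: the shift along the world's x, y, z in cm, then the turn, a rotation vector about the world's x, y, z in degrees, then the finger opening in cm, from 0 to 8.54. In form: [[[tx, ty, tz, rx, ry, rz, jaw], ...]]. A call has 1 to 5 rows; each row shifts and turns the commanded pose from where the row before left it; what a row does not reach is not made up. A row lasts 1/10 s, in which the tool goes at most 50 mm and 8.59 degrees, less where a joint would pass 70% of its speed; a pose out of reach is approached as far as the arm can. A call with a gripper value outside its range is refused whole. The fingers move at their own pace and stop on an object; "squeeze" is the grip in N (left out, the last holds). Time passes only in rows, so rows that do not move let the fingers close. It gives the time, the measured TCP pose, the force and the opening at its end, in the units of the state.
- ctrl.sense(): the state, without advancing time (a new reading comes with each control period).
- vision.read_camera(name): name is "scene" or "top" or "wrist"; returns (picture, depth): 420x560x3 uint8, red, green, blue; 420x560 float32, m along the optical axis (not along the pixel's ray), 0 where there is no reading.
- vision.get_calibration(name): a dict with "mtx" (3x3 intrinsics, pixels), "dist" ([k1, k2, p1, p2, k3] as OpenCV has them; the pictures are not rectified), "xyz" and "attitude" of the camera in the world. Camera axes: x right, y down, z forward; pixel columns grow to the right and rows downward; lengths in m; the calibration is good to about 2 mm. A picture is of the moment at which its call begins: read the wrist's pose just before it. get_calibration takes no time and is no camera call; for the wrist camera it gives the pose at the moment of the call.
- ctrl.close_job(): hands the job in, once; it reports no verdict.
The state is a dict: "time_s": time; "q": joint angles; "qd": joint speeds; "joint_torque": joint torques, N m; "tool_pos": TCP position; "ee_rot": TCP orientation; "contact_force": force on the tool from outside, world axes, zero at the start; "torque": the same for the moment, N m; "grip_width": finger opening in m.
Only numpy, scipy, OpenCV 4.12 (cv2) and the standard library are available. Lean on these libraries where they do the work, as an engineer would, in place of code of your own. Each camera call takes 0.05 s, during which the arm holds its last target. There are 200 camera calls.

## Working session

There is one attempt and no reset: what is moved stays moved. The work goes in short steps, Python scripts to look and compute and a tool call to move; the robot and the scene stay as the last step left them, time stands still between calls to the robot, and variables do not carry over. Pictures are saved under pics/ and viewed, about 8 in all and at most 12, crops included, and the job is handed in when it is done.

Besides the shell and the picture viewer there is one more tool, called after ">>>" as name([rows], argument=value, ...), one row to a line, values as JSON. carry_out: Moves the arm, as the interface text tells. Its arguments: {"type":"object","properties":{"rows":{"type":"array"},"squeeze":{"type":"number"}},"required":["rows"]}

```bash
mkdir -p pics; python3 - <<'E'
from rig import ctrl, vision
import cv2,numpy as np
for n in("top","scene"):
    p,d=vision.read_camera(n); c=vision.get_calibration(n)
    cv2.imwrite(f"pics/{n}0.png",p[:,:,::-1]); np.savez(f"pics/{n}0.npz",p=p,d=d,**c)
    print(n,c['xyz'],np.round(c['attitude'],3).tolist(),c['mtx'].tolist(),c['dist'])
s=ctrl.sense();print(s,ctrl.tips_ahead)
E
```

```text
top [ 0.43324792 -0.00604314  1.30288604] [[-0.003, -0.991, 0.132], [-1.0, 0.001, -0.016], [0.016, -0.132, -0.991]] [[379.00616430796924, 0.0, 281.2988417580096], [0.0, 379.00616430796924, 209.40291493157284], [0.0, 0.0, 1.0]] [0.02671664 0.         0.         0.         0.        ]
scene [ 1.21861729 -0.79437339  0.88843538] [[0.754, 0.415, -0.509], [0.656, -0.453, 0.603], [0.02, -0.789, -0.614]] [[430.7061924914072, 0.0, 280.59597519483924], [0.0, 430.7061924914072, 216.81326813654636], [0.0, 0.0, 1.0]] [-0.03120336  0.          0.          0.          0.        ]
{'time_s': 0.1, 'q': array([-1.43698924e+00,  2.76559373e-01,  1.50599327e+00,  4.62914880e-06,
        1.36069607e+00, -1.21027997e-01]), 'qd': array([-0.0019149 , -0.00011482, -0.00216423,  0.00188565,  0.00177039,
       -0.00067645]), 'joint_torque': array([ 2.16823290e-03, -4.17697549e+01, -2.46403795e+01, -2.18830428e-04,
        5.73555561e-03,  7.05136909e-07]), 'tool_pos': array([ 0.14487082, -0.55599481,  0.24151573]), 'ee_rot': array([[ 9.67705148e-01,  2.52084708e-01, -2.16444639e-04],
       [ 2.52084718e-01, -9.67703777e-01,  1.64185787e-03],
       [ 2.04432966e-04, -1.64339670e-03, -9.99998629e-01]]), 'contact_force': array([ 0.9268052 ,  0.51721954, -0.03683382]), 'torque': array([ 0.03825501, -0.03211817, -0.03399175]), 'grip_width': 0.08571095081644321} 0.011
```

View pics/top0.png

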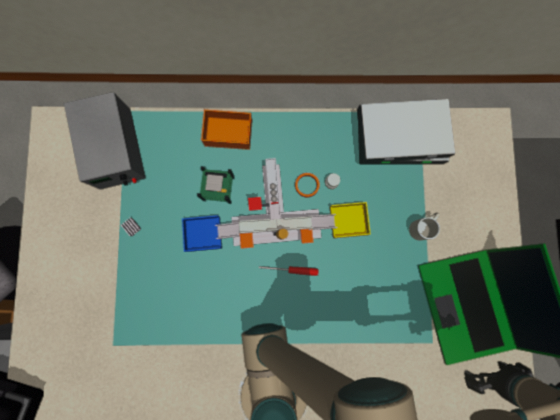

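View pics/scene0.png

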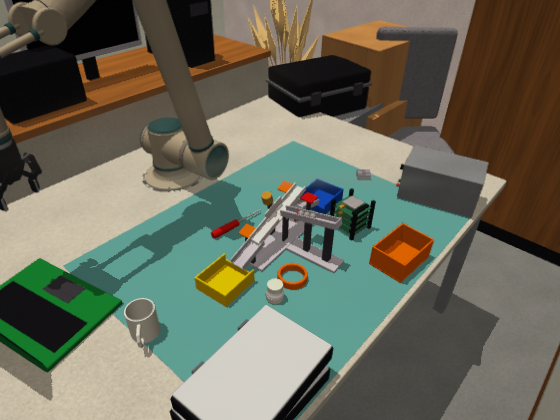

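The top view shows the blue tray at (202,233), the yellow tray at (350,219), the tabs at (246,240) and (306,236), the red pad at (254,203), and the brass weight at (283,233). In the scene view the blue end of the gate looks raised. Next I'll measure it.

```bash
cat > h.py <<'E'
import cv2,numpy as np
def load(n):
    z=np.load(f"pics/{n}.npz"); return {k:z[k] for k in z}
def rays(c,uv):
    u=cv2.undistortPoints(np.float64(uv).reshape(-1,1,2),c['mtx'],c['dist']).reshape(-1,2)
    return np.c_[u,np.ones(len(u))]@c['attitude'].T
def onplane(c,uv,z):
    r=rays(c,uv); return c['xyz']+r*((z-c['xyz'][2])/r[:,2])[:,None]
def bydepth(c,uv):
    uv=np.atleast_2d(uv); d=c['d'][np.int32(np.round(uv[:,1])),np.int32(np.round(uv[:,0]))]
    return c['xyz']+rays(c,uv)*d[:,None]
def blobs(c,lo,hi,box,amin=15):
    hsv=cv2.cvtColor(c['p'],cv2.COLOR_RGB2HSV); m=cv2.inRange(hsv,lo,hi)
    x0,y0,x1,y1=box; k=np.zeros_like(m);k[y0:y1,x0:x1]=m[y0:y1,x0:x1]
    n,l,s,ce=cv2.connectedComponentsWithStats(k)
    out=[]
    for i in range(1,n):
        if s[i,4]>=amin:
            v,u=np.where(l==i); out.append((s[i,4],ce[i],np.median(bydepth(c,np.c_[u,v]),0)))
    return out
E
python3 - <<'E'
from h import *
for n,box in(("top0",(170,160,390,290)),("scene0",(180,170,360,310))):
    c=load(n);print(n)
    for nm,lo,hi in(("orange",(6,150,120),(17,255,255)),("red",(0,160,90),(4,255,255)),("red2",(174,160,90),(180,255,255)),("yellow",(22,150,100),(32,255,255)),("blue",(105,150,60),(125,255,255))):
        for a,ce,P in blobs(c,lo,hi,box): print(nm,a,ce.round(1),P.round(4))
E
```

```text
top0
orange 144 [306.9 184.6] [ 0.6876 -0.1151  0.0245]
orange 146 [306.2 235.7] [ 0.5093 -0.1057  0.0751]
orange 168 [246. 240.] [0.4939 0.0841 0.1295]
red 146 [254.5 203.2] [0.605  0.0558 0.1569]
red 166 [303.4 270.6] [ 0.3962 -0.1015  0.0256]
yellow 1089 [349.6 219.6] [ 0.5684 -0.2606  0.0084]
blue 1191 [200.6 233.1] [0.5241 0.2473 0.0087]
scene0
orange 104 [284.6 186.3] [0.4925 0.0826 0.1265]
orange 136 [246.5 230.3] [ 0.5082 -0.1087  0.0717]
orange 214 [292.  273.8] [ 0.695  -0.1171  0.0224]
red 97 [308.5 197.6] [0.6101 0.0531 0.1541]
red 189 [224.5 228.1] [ 0.4064 -0.1064  0.0205]
yellow 1734 [223.3 280.4] [ 0.5643 -0.2596  0.0139]
blue 625 [324.7 196.2] [0.5365 0.2663 0.0138]
```

The blue end is up: its tab is at z≈0.128 and the yellow tab at 0.072, and the tabs are 0.191 apart against an expected 0.192. The feeder yaw is about 0.08 rad. The red pad at (0.607, 0.056, 0.155) matches its predicted place. I'll press tab_blue at about (0.492, 0.087), so I'm moving over it now with the jaws shut.

>>> carry_out([
  [[0.7,1.3,0,0,0,0,0],[1.5,2.8,0.5,0,0,0,0],[2.3,4.2,0.5,0,0,0,0],[2.3,4.2,0,0,0,0,0],[2.3,4.2,0,0,0,0,0]],
])

```text
time_s: 0.6
tool_pos: [0.2366, -0.3867, 0.2522]
ee_rot: [[0.968, 0.251, 0.001], [0.251, -0.968, 0.001], [0.001, -0.001, -1.0]]
contact_force: [1.1, -0.8, -0.5]
grip_width: 0.0123
```

>>> carry_out([
  [[2.3,4.2,0,0,0,0,0],[2.3,4.2,0,0,0,0,0],[2.3,4.2,0,0,0,0,0],[2.3,4.2,0,0,0,0,0],[2.3,4.2,0,0,0,0,0]],
])

```text
time_s: 1.1
tool_pos: [0.3508, -0.1766, 0.2523]
ee_rot: [[0.968, 0.252, 0.0], [0.252, -0.968, 0.0], [0.0, -0.0, -1.0]]
contact_force: [1.3, -0.7, -0.6]
grip_width: 0.0003
```

>>> carry_out([
  [[2.3,4.2,0,0,0,0,0],[2.3,4.2,0,0,0,0,0],[2.3,4.2,0,0,0,0,0],[2.3,4.2,0,0,0,0,0],[2.3,4.2,0,0,0,0,0]],
])

```text
time_s: 1.6
tool_pos: [0.4654, 0.0333, 0.2523]
ee_rot: [[0.968, 0.253, -0.0], [0.253, -0.968, 0.0], [-0.0, -0.0, -1.0]]
contact_force: [0.5, -0.3, 0.4]
grip_width: 0.0
```

>>> carry_out([
  [[1.3,2.7,0,0,0,0,0],[1.3,2.7,0,0,0,0,0],[0,0,-3,0,0,0,0],[0,0,-4,0,0,0,0],[0,0,-2,0,0,0,0]],
])

```text
time_s: 2.1
tool_pos: [0.4889, 0.0856, 0.1595]
ee_rot: [[0.967, 0.253, -0.005], [0.253, -0.967, 0.0], [-0.005, -0.001, -1.0]]
contact_force: [-0.1, 0.6, 0.7]
grip_width: -0.0003
```

```bash
python3 - <<'E'
from rig import ctrl, vision
import cv2,numpy as np
a=[]
for n in("top","scene"):
    p,d=vision.read_camera(n); c=vision.get_calibration(n); np.savez(f"pics/{n}1.npz",p=p,d=d,**c)
    x,y,w,h=(200,150,180,140) if n=="top" else (210,140,180,140)
    a.append(cv2.resize(p[y:y+h,x:x+w,::-1],None,fx=2.2,fy=2.2,interpolation=cv2.INTER_CUBIC))
cv2.imwrite("pics/c1.png",np.hstack(a)); s=ctrl.sense(); print(s['time_s'],s['tool_pos'],s['contact_force'])
E
```

```text
2.2 [0.48830863 0.08514039 0.15932824] [ 0.0800856  -0.16137262  0.23292869]
```

View pics/c1.png

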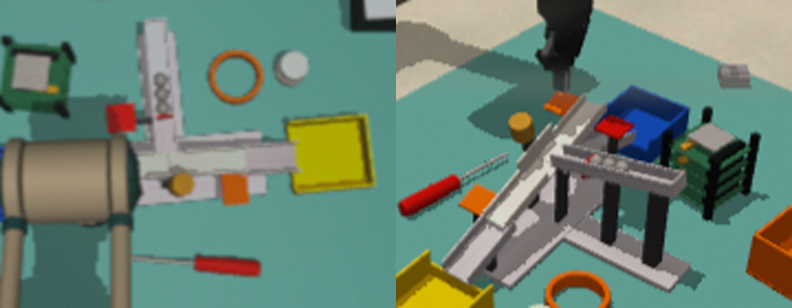

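The fingertip, at about (562,85) in the right-hand crop, is right above the raised blue tab, clear of the trough and the weight. The balls are still held in the lane. Pressing now.

>>> carry_out([
  [[0.2,0.2,-0.8,0,0,0,0],[0,0,-1,0,0,0,0],[0,0,-1,0,0,0,0],[0,0,-1,0,0,0,0],[0,0,-1,0,0,0,0]],
])

```text
time_s: 2.7
tool_pos: [0.494, 0.0865, 0.1137]
ee_rot: [[0.968, 0.252, 0.0], [0.252, -0.968, -0.0], [0.0, 0.0, -1.0]]
contact_force: [0.2, -0.5, 0.2]
grip_width: 0.0001
```

>>> carry_out([
  [[0,0,-0.8,0,0,0,0],[0,0,-0.5,0,0,0,0],[0,0,-0.4,0,0,0,0],[0,0,0,0,0,0,0],[0,0,0,0,0,0,0]],
])

```text
time_s: 3.2
tool_pos: [0.4941, 0.0865, 0.0974]
ee_rot: [[0.968, 0.252, 0.0], [0.252, -0.968, -0.0], [0.0, 0.0, -1.0]]
contact_force: [0.8, -0.4, -0.3]
grip_width: -0.0003
```

```bash
python3 - <<'E'
from rig import ctrl, vision
from h import *
p,d=vision.read_camera("scene"); c=vision.get_calibration("scene"); c.update(p=p,d=d)
for a,ce,P in blobs(c,(6,150,120),(17,255,255),(180,170,360,260),8): print(a,ce.round(1),P.round(4))
E
```

```text
30 [283.3 199.7] [0.4921 0.0806 0.0734]
77 [245.2 216.1] [ 0.5104 -0.116   0.1289]
```

The gate has rocked over: the blue tab is at z 0.073 and the yellow tab at 0.129. Next I retract and go over the red pad.

>>> carry_out([
  [[0,0,1.5,0,0,0,0],[0,0,3.5,0,0,0,0],[0,0,4,0,0,0,0],[0,0,2.5,0,0,0,0],[2.3,-0.6,0,0,0,0,0]],
])

```text
time_s: 3.75
tool_pos: [0.5173, 0.0813, 0.2173]
ee_rot: [[0.967, 0.253, 0.007], [0.253, -0.967, 0.001], [0.007, 0.001, -1.0]]
contact_force: [0.8, -0.1, -0.3]
grip_width: 0.0001
```

>>> carry_out([
  [[3,-0.8,0,0,0,0,0],[3,-0.8,0,0,0,0,0],[3,-0.8,0,0,0,0,0],[0,0,-1,0,0,0,0],[0,0,-1,0,0,0,0]],
])

```text
time_s: 4.25
tool_pos: [0.607, 0.0564, 0.1918]
ee_rot: [[0.968, 0.252, -0.0], [0.252, -0.968, 0.0], [-0.0, -0.0, -1.0]]
contact_force: [-0.5, 0.3, 0.1]
grip_width: -0.0
```

```bash
python3 - <<'E'
from rig import ctrl, vision
from h import *
a=[]
for n in("top","scene"):
    p,d=vision.read_camera(n); c=vision.get_calibration(n); np.savez(f"pics/{n}2.npz",p=p,d=d,**c)
    x,y,w,h=(200,150,180,140) if n=="top" else (240,140,120,93)
    a.append(cv2.resize(p[y:y+h,x:x+w,::-1],(396,308),interpolation=cv2.INTER_CUBIC))
cv2.imwrite("pics/c2.png",np.hstack(a)); s=ctrl.sense(); print(s['time_s'],s['tool_pos'],s['contact_force'])
c=load("scene2")
for a,ce,P in blobs(c,(6,150,120),(17,255,255),(180,170,360,260),8): print(a,ce.round(1),P.round(4))
for a,ce,P in blobs(c,(0,160,90),(4,255,255),(280,170,360,260),8): print('red',a,ce.round(1),P.round(4))
E
```

```text
4.35 [0.60456848 0.0568019  0.19027639] [-0.37119734 -0.47746383  0.10656856]
29 [283.3 199.8] [0.4917 0.081  0.073 ]
77 [245.2 216.1] [ 0.5106 -0.1162  0.1293]
red 96 [308.6 197.6] [0.6099 0.0512 0.1543]
```

View pics/c2.png

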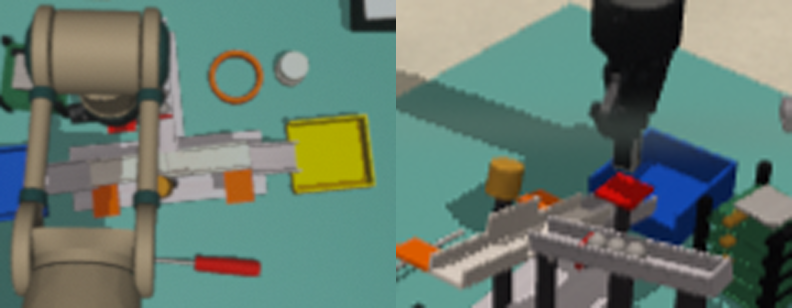

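The fingertip is above the red pad, at about (622,170) against the pad at (622,190) in the right-hand crop, with the gate still tipped to blue and the balls held. I'll press the pad down gently, watching the force.

>>> carry_out([
  [[0.1,0,-1.2,0,0,0,0],[0,0,-1,0,0,0,0],[0,0,-0.7,0,0,0,0],[0,0,-0.6,0,0,0,0],[0,0,-0.3,0,0,0,0]],
])

```text
time_s: 4.85
tool_pos: [0.6073, 0.0567, 0.1537]
ee_rot: [[0.968, 0.252, -0.001], [0.252, -0.968, 0.0], [-0.001, -0.0, -1.0]]
contact_force: [-0.9, 0.1, 1.7]
grip_width: 0.0001
```

>>> carry_out([
  [[0,0,-0.2,0,0,0,0],[0,0,-0.1,0,0,0,0],[0,0,0,0,0,0,0]],
])

```text
time_s: 5.15
tool_pos: [0.6082, 0.0564, 0.1514]
ee_rot: [[0.968, 0.252, 0.001], [0.252, -0.968, -0.0], [0.001, 0.0, -1.0]]
contact_force: [0.4, 0.6, -0.4]
grip_width: 0.0003
```

>>> carry_out([
  [[0,0,-0.2,0,0,0,0],[0,0,-0.1,0,0,0,0],[0,0,0,0,0,0,0]],
])

```text
time_s: 5.45
tool_pos: [0.6085, 0.0564, 0.149]
ee_rot: [[0.968, 0.252, 0.002], [0.252, -0.968, -0.0], [0.001, 0.001, -1.0]]
contact_force: [-0.5, 0.3, 3.9]
grip_width: 0.0005
```

```bash
cat > look.py <<'E'
from rig import ctrl, vision
from h import *
import sys
k=sys.argv[1]; p,d=vision.read_camera("scene"); c=vision.get_calibration("scene"); np.savez(f"pics/s{k}.npz",p=p,d=d,**c)
cv2.imwrite(f"pics/s{k}.png",cv2.resize(p[150:290,200:390,::-1],(760,560),interpolation=cv2.INTER_CUBIC))
c.update(p=p,d=d); s=ctrl.sense(); print(s['time_s'],s['tool_pos'],s['contact_force'])
for a,ce,P in blobs(c,(6,150,120),(17,255,255),(180,170,360,260),8): print(a,ce.round(1),P.round(4))
for a,ce,P in blobs(c,(0,160,90),(4,255,255),(280,170,360,260),8): print('red',a,ce.round(1),P.round(4))
E
python3 look.py 3
```

```text
5.5 [0.60847433 0.05645442 0.14898376] [-0.82817467  0.35380489  3.56522294]
29 [283.3 199.8] [0.4906 0.0836 0.0727]
77 [245.2 216.1] [ 0.5102 -0.1165  0.1294]
red 70 [307.7 203.1] [0.6131 0.0477 0.1368]
```

View pics/s3.png

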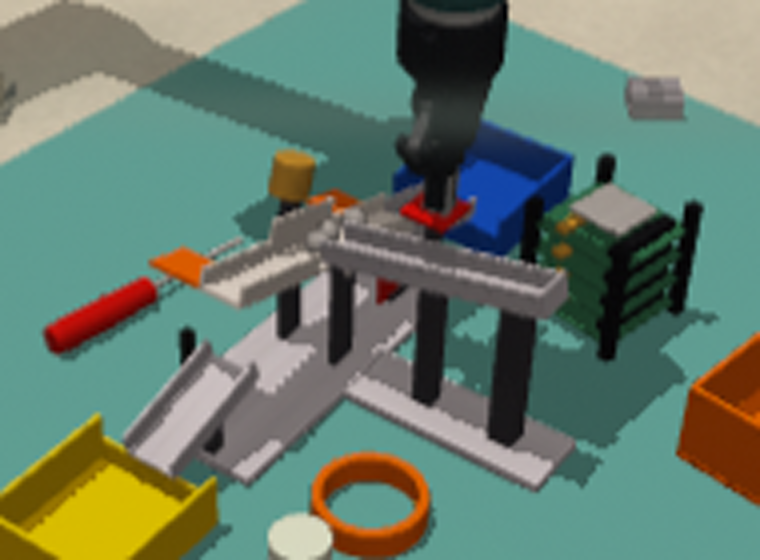

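The pad top is at z≈0.137, the balls have left the lane and are dropping onto the middle of the gate at about (335,230), and the gate is still tipped to blue. I'll press about 1 mm more to be sure it's at the stop, then retract.

>>> carry_out([
  [[0,0,-0.15,0,0,0,0],[0,0,0,0,0,0,0],[0,0,0,0,0,0,0],[0,0,0,0,0,0,0]],
])

```text
time_s: 5.9
tool_pos: [0.6085, 0.0565, 0.1488]
ee_rot: [[0.968, 0.252, 0.003], [0.252, -0.968, -0.0], [0.002, 0.001, -1.0]]
contact_force: [-1.6, 0.5, 10.5]
grip_width: 0.0002
```

>>> carry_out([
  [[0,0,1,0,0,0,0],[0,0,3,0,0,0,0],[0,0,4,0,0,0,0],[0,0,3,0,0,0,0],[-1,-3,0,0,0,0,0]],
])

```text
time_s: 6.4
tool_pos: [0.6015, 0.0287, 0.2618]
ee_rot: [[0.967, 0.256, 0.011], [0.256, -0.967, 0.001], [0.011, 0.001, -1.0]]
contact_force: [-0.1, -1.1, -0.1]
grip_width: 0.0002
```

>>> carry_out([
  [[-2.3,-4.2,0,0,0,0,0],[-2.3,-4.2,0,0,0,0,0],[-2.3,-4.2,0,0,0,0,0],[-2.3,-4.2,0,0,0,0,0],[-2.3,-4.2,0,0,0,0,0]],
])

```text
time_s: 6.9
tool_pos: [0.4818, -0.1849, 0.2568]
ee_rot: [[0.968, 0.252, 0.0], [0.252, -0.968, -0.0], [0.0, 0.0, -1.0]]
contact_force: [0.0, -0.3, 0.2]
grip_width: 0.0
```

>>> carry_out([
  [[-2.3,-4.2,0,0,0,0,0],[-2.3,-4.2,0,0,0,0,0],[-2.3,-4.2,0,0,0,0,0],[-2.3,-4.2,0,0,0,0,0],[-2.3,-4.2,0,0,0,0,0]],
])

```text
time_s: 7.4
tool_pos: [0.3667, -0.395, 0.2569]
ee_rot: [[0.968, 0.252, 0.0], [0.252, -0.968, -0.0], [0.0, 0.0, -1.0]]
contact_force: [-0.3, -0.5, -0.3]
grip_width: 0.0
```

>>> carry_out([
  [[-1,-2,0,0,0,0,0],[0,0,0,0,0,0,0],[0,0,0,0,0,0,0],[0,0,0,0,0,0,0],[0,0,0,0,0,0,0]],
])

```text
time_s: 7.9
tool_pos: [0.3586, -0.4122, 0.2569]
ee_rot: [[0.967, 0.254, 0.0], [0.254, -0.967, 0.0], [0.0, -0.0, -1.0]]
contact_force: [1.2, -0.4, -0.4]
grip_width: -0.0002
```

```bash
python3 look.py 4; python3 - <<'E'
from rig import vision
import cv2,numpy as np
p,d=vision.read_camera("top"); c=vision.get_calibration("top"); np.savez("pics/top4.npz",p=p,d=d,**c)
a=cv2.resize(p[150:290,110:390,::-1],(800,400),interpolation=cv2.INTER_CUBIC)
b=cv2.resize(cv2.imread("pics/s4.png"),(271,200))
o=np.zeros((600,800,3),np.uint8);o[:400]=a;o[400:,:271]=b
s=np.load("pics/s4.npz")['p'][:,:,::-1]; o[400:,280:680]=cv2.resize(s[170:220,280:380],(400,200),interpolation=cv2.INTER_CUBIC)
cv2.imwrite("pics/c4.png",o)
E
```

```text
7.95 [ 0.35862768 -0.41232257  0.25700332] [0.67624418 0.20992926 0.19102056]
29 [283.5 199.8] [0.4913 0.0826 0.0725]
84 [245.1 215.9] [ 0.5098 -0.1153  0.1292]
red 107 [308.  202.1] [0.6082 0.0518 0.1373]
red 11 [295.6 221.9] [ 0.6141 -0.0116  0.0988]
```

View pics/c4.png

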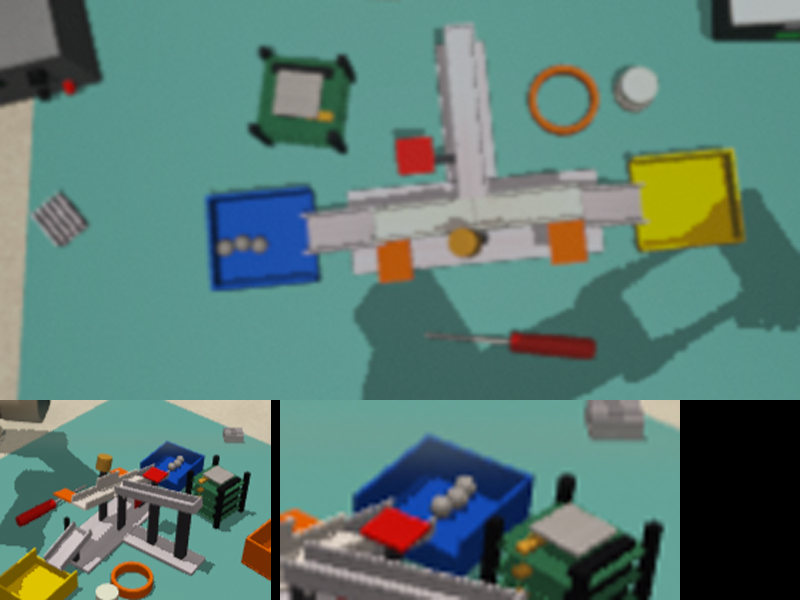

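All three balls lie in the blue tray at about (222–260, 245) in the upper crop. The lane and gate are empty, the pad is down at z 0.137, and the bystanders look unmoved. Handing in.

```bash
python3 -c "
from rig import ctrl
print(ctrl.close_job())"
```

```text
the job is handed in; nothing more can be done
None
```

The job is done and handed in at about 8 s: all three balls rolled into the blue tray by themselves, without being touched. I pressed the raised blue-end tab until the gate rocked over, then pressed the red feed-stop pad down to its stop with about 10 N, and moved the arm clear.

My last checks, from the top and scene cameras:
- **Gate:** it rests tipped towards the blue tray, with the blue tab at z 0.073 m and the yellow tab at 0.129 m.
- **Feed stop:** the pad top is at about 0.137 m, against 0.138 m when fully down.
- **Balls:** all three are in the blue tray, and the lane and gate are empty.
- **Other objects:** those in view showed no visible movement. I did not measure their positions, and the mug was outside the final pictures I viewed.

No check failed or disagreed.

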